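# Touch off a clamped block with a post, then set the post in its bore

## Robot

A 7-joint arm with a two-finger parallel gripper is mounted at the origin on the work surface. World frame = base frame: x ahead of the robot, y to its left, z up, the work surface at z = 0. Lengths are in mm, angles in degrees, forces in N, time in s.
With the tool pointing down it reaches from about 350 to 900 mm from the base axis. Payload 7.2 kg.
Tool frame: the origin (TCP) lies midway between the tips of the shut fingers; the grasp point (between the pads) lies 19 mm behind it; z points along the fingers, y is the line along which they close (so a half turn about z gives the same grasp; the last joint's range is limited). The gripper opens to 88 mm and grips with 3 to 60 N. Pads are 20 mm wide; open, the fingers measure 115 mm over their backs; the gripper's body (75 mm by 178 mm) begins 61 mm behind the grasp point.
Start: joints at [62.097, 23.554, -0.728, 91.456, 0.321, 64.991, -4.71], TCP at [254.154, -570.994, 222.653] pointing down, gripper open.
Joint ranges: [-169.25, 169.25], [-16.82, 113.86], [-84.01, 82.57], [7.8, 145.47], [-59.2, 239.2], [7.22, 106.19], [-163.78, 163.78]. Speed limits (degrees/s): [136.94, 136.94, 172.46, 172.46, 180, 180, 180].

## Interface

Orientations are given as a 3x3 rotation matrix whose columns are the frame's x, y, z axes.
In Python, from station import move_pose, move_straight, movej, command_gripper, sleep, solve_ik, read_camera, calibration, Unreachable, hand_in, get_time_s, get_qpos, get_qd, get_tau, get_ee_pos, get_tool_rot, get_wrist_force, get_ft_torque, get_gripper_width, get_grasp_force gives the robot as it stands. Calls block until the motion is done:
- move_pose(position, orientation): joint-space move of the TCP to a pose.
- move_straight(position, rate=150, rotation=None): straight line of the TCP; rotation=None keeps the orientation; rate is the mean speed in mm/s.
- movej(angles): joint-space move.
- command_gripper(opening, force=None): finger opening in mm; force is the grip in N (None keeps the last); returns when the fingers have stopped.
- sleep(seconds).
- solve_ik(position, orientation): joint angles nearest the present ones, or None.
- read_camera(name): name is "scene" or "side" or "wrist"; returns the picture (400x640x3 uint8, red, green, blue); there is no depth.
- calibration(name): a dict with "fovy" (degrees; the focal length in pixels is half the picture's height over the tangent of half this angle, whatever the lens; pixels are square), "cx", "cy" (the principal point, pixels), "eye" and "attitude" of the camera in the world; the wrist camera has in their place "tool_from_camera" (4x4, takes a point from camera to tool coordinates, whose origin is the TCP and whose axes are the flange's). Camera axes: x right, y up, looking along -z (the intrinsics and any distortion apply to the point x, -y, -z); pixel columns grow to the right and rows downward; lengths in mm; the calibration is good to about 2 mm. A picture is of the moment at which its call begins: read the wrist's pose just before it. calibration takes no time and is no camera call.
A pose or a line that the arm cannot do raises Unreachable and nothing moves.
- hand_in(): hands the job in; it is judged then, once.
Readings, each from a call of its own:
- get_time_s(): time.
- get_qpos(): joint angles.
- get_qd(): joint speeds.
- get_tau(): joint torques, N m.
- get_ee_pos(): TCP position.
- get_tool_rot(): TCP orientation.
- get_wrist_force(): force on the tool from outside, world axes, zero at the start.
- get_ft_torque(): the same for the moment, N m.
- get_gripper_width(): finger opening in mm.
- get_grasp_force(): force on a finger pad.
Only numpy, scipy, OpenCV 4.12 (cv2) and the standard library are available. Lean on these libraries where they do the work, as an engineer would, in place of code of your own. Each camera call takes 0.05 s, during which the arm holds its last target. There are 200 camera calls.

## Task

Take the post out of its stand and use its steel shank to touch off the wooden block in the tray, gently and holding each touch for about half a second: first the long side facing the robot near its left end, then the same side near its right end, then the left end face. From these touches work out where the block's bore is, push the post gently all the way down into the bore before letting go, and leave it standing there; do not knock the block hard and leave the other things on the table where they are.

Things in the scene. Friction and masses are not known exactly. Their poses are not given: they have to be found in the camera images.
- tray: Fixed plywood tray 170 (x) x 240 (y) x 10 mm; origin: centre of its underside, +x away from the robot, +y to the robot's left, z up. Near and left edges are open; three steel stops, up to 32 mm high, within 20 mm of the far (+x) and right (-y) edges. On it a brown wooden block is clamped, 90 (x) x 150 (y) x 35 mm, underside 12 mm and top 47 mm above the table.
- block_nominal (a point): Point of the tray where the middle of the block's underside ought to be (on the tray's centre, 12 mm up; tray's axes). The real block does not move but is up to 7 mm off in x and in y and turned up to 0.08 rad, differently each time and not measured: find it by touch. More than 25 N on block or tray is too hard.
- bore_nominal (a point): Where the bore's mouth would be if the block lay true: tray x -5, y +15, 47 mm up (tray's axes). Off as the block is. The real bore is upright, 15.5 mm wide with 2 mm chamfer, 25 mm deep (bottom 22 mm above the table); its axis is 40 mm from the block's near long side and 60 mm from its left (+y) end face, square to these faces.
- near_left (a point): Nominal touch point 1 on the block's near long side (tray x -45, y +45, 27 mm up); touch towards tray +x. A good touch: shank against the block with 1 to 15 N for half a second, foot below the block's top and clear of the tray.
- near_right (a point): Nominal touch point 2, same near long side (tray x -45, y -45, 27 mm up); touch towards tray +x.
- end_left (a point): Nominal touch point 3 on the block's left end face (tray x 0, y +75, 27 mm up); touch towards tray -y.
- post_grip (a point): Middle of the post's square wooden head, where to grip it. Post upright, z up along it, about 90 g. Head 24 x 24 mm (sides along its x and y axes), 44 mm tall; this point is 68 mm above the foot. Below the head a round steel shank 14 mm in diameter, 47 mm long, foot chamfered 2 mm.
- post_tip (a point): Centre of the post's foot, the lower end of the steel shank, 68 mm below post_grip.
- stand: Dark wooden stand, 60 x 60 x 30 mm, fixed; origin at the centre of its underside. The post starts upright in its 22 mm deep, 15.5 mm wide hole, foot 8 mm above the table; lift it straight up by 30 mm or more to free it.
- jar: Bystander: glass jar, 68 mm across, 100 mm tall; origin under its centre.
- twine: Bystander: spool of twine, 72 mm across, 84 mm tall; origin under its centre.
- glue: Bystander: white glue bottle, 42 mm across, 120 mm tall; origin under its centre.
- scissors: Bystander: flat scissors about 140 mm long and 8 mm thick.
- brush: Bystander: paint brush lying flat.
- ribbon: Bystander: flat ring of ribbon, 70 mm across, 25 mm tall; origin under its centre.

How it is judged (in metres and radians):
On the way, in this order (a step that is already met when the one before it is completed fails the run):
1. the post's shank rests gently (1 to 15 N) against the block's near long side, left half (contact force between post and tray between 1 and 15 N and x of post_tip in the frame of tray below -0.037 m and y of post_tip in the frame of tray between 0.02 and 0.075 m and height (world z) of post_tip between 0.013 and 0.044 m), for 0.25 s.
2. then the same side, right half (contact force between post and tray between 1 and 15 N and x of post_tip in the frame of tray below -0.037 m and y of post_tip in the frame of tray below -0.02 m and height (world z) of post_tip between 0.013 and 0.044 m), for 0.25 s.
3. then the left end face (contact force between post and tray between 1 and 15 N and y of post_tip in the frame of tray above 0.068 m and x of post_tip in the frame of tray above -0.05 m and height (world z) of post_tip between 0.013 and 0.044 m), for 0.25 s.
4. the post is pushed home in the bore while still held (contact force between the fingers and post above 1 N and height (world z) of post_tip between 0.019 and 0.0245 m and x of post_tip in the frame of tray between -0.022 and 0.012 m and y of post_tip in the frame of tray between -0.002 and 0.032 m), for 0.1 s.
At the end, for the whole second after the job is handed in: The post stands released, at rest and upright (within 0.12 rad) in the block's bore, its foot within 2.5 mm of the bore's bottom (22 mm above the table) (height (world z) of post_tip between 0.019 and 0.0245 m and angle between post_tip's own z axis and vertical below 0.12 rad and x of post_tip in the frame of tray between -0.022 and 0.012 m and y of post_tip in the frame of tray between -0.002 and 0.032 m and linear speed of post below 0.02 m/s); the robot touches nothing.
It fails at once if more than 25 N between post and tray or block (contact force between post and tray above 25 N).
It fails at once if the robot itself strikes tray or block with more than 25 N (contact force between any of the arm, the fingers and tray above 25 N).
It fails at once if a bystander is moved by more than 20 mm (distance of any of jar, twine, glue, scissors, brush, ribbon from where it was at the start of the episode above 0.02 m).
It also fails if it takes over 72 s, if anything falls off the work surface, if the arm or the gripper's body presses on something with over 40 N, if the wrist force passes 120 N, or if a joint passes its speed limit or range.

## Working session

There is one attempt and no reset: what is moved stays moved. The work goes in short steps, each a Python script; the robot and the scene stay as the last script left them, time stands still between calls to the robot, and variables do not carry over. Pictures are saved under pics/ and viewed, at most 10 in all, crops included, and the job is handed in when it is done.

```bash
mkdir -p pics; ls
python3 - <<'E'
from station import *
import cv2
for n in("scene","side"):
    c=calibration(n);print(n,c)
    cv2.imwrite(f"pics/{n}0.png",read_camera(n)[:,:,::-1])
print(calibration("wrist"));print(get_time_s(),get_tool_rot(),get_wrist_force())
E
```

```text
pics
scene {'fovy': 45.22234060841934, 'cx': 312.4806688338458, 'cy': 201.98109029546242, 'eye': array([1441.37780765,  411.75099495,  714.53901428]), 'attitude': array([[-0.48298408, -0.46523291,  0.74181178],
       [ 0.87532338, -0.27891214,  0.39498988],
       [ 0.02313802,  0.84009902,  0.54193936]])}
side {'fovy': 57.130463829398344, 'cx': 316.9681331157577, 'cy': 202.87835087068925, 'eye': array([ 263.59700638, -473.04063656,  680.91307781]), 'attitude': array([[ 0.83869317,  0.40235975, -0.36701552],
       [-0.54458181,  0.62572443, -0.55847971],
       [ 0.00494082,  0.6682631 ,  0.74390861]])}
{'fovy': 60.04332812420548, 'cx': 318.85821957116485, 'cy': 197.56409588963442, 'tool_from_camera': array([[-1.69457566e-04,  9.68185190e-01,  2.50234707e-01,
         6.83630676e+01],
       [ 9.99999880e-01,  4.87897249e-05,  4.88421683e-04,
         2.12084602e-01],
       [ 4.60673757e-04,  2.50234760e-01, -9.68185082e-01,
        -1.62265551e+02],
       [ 0.00000000e+00,  0.00000000e+00,  0.00000000e+00,
         1.00000000e+00]])}
0.1 [[ 9.13554617e-01  4.06715495e-01 -6.84750133e-04]
 [ 4.06716059e-01 -9.13553705e-01  1.29456069e-03]
 [-9.90381315e-05 -1.46115077e-03 -9.99998928e-01]] [ 0.28061714 -0.21277088  0.0427973 ]
```

View pics/scene0.png

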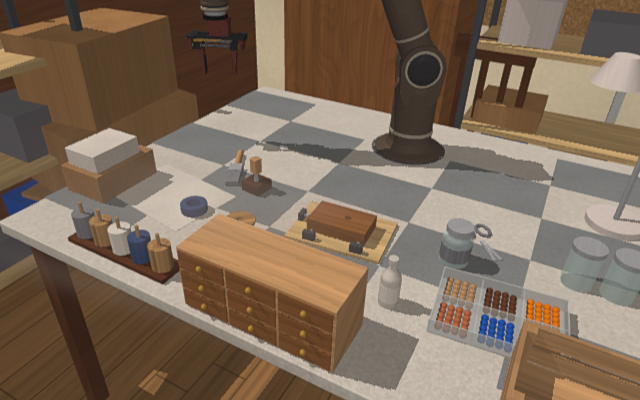

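View pics/side0.png

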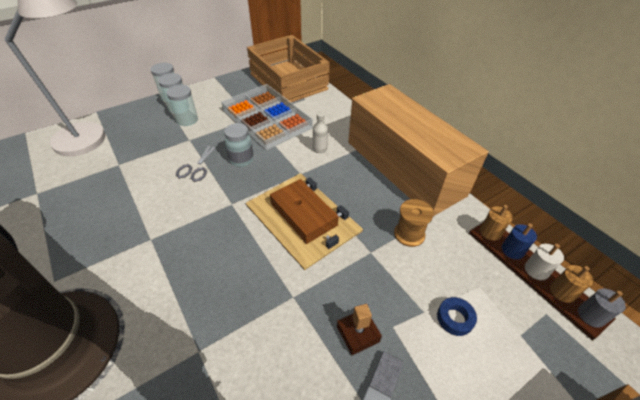

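Scene: the tray is at about (345,232) and the stand and post at (257,185), with the jar and glue bottle on the tray's left. Side: the tray corners are near (247,205), (302,174), (362,229) and (307,267). The post head is at (362,316), the stand at (358,333), and the brush at about (380,378).

```bash
cat > h.py <<'E'
from station import *
import numpy as np, cv2
def cam(n):
    c=calibration(n); f=200/np.tan(np.radians(c["fovy"]/2))
    if n=="wrist":
        T=c["tool_from_camera"];R=get_tool_rot();return f,c["cx"],c["cy"],np.array(get_ee_pos())+R@T[:3,3],R@T[:3,:3]
    return f,c["cx"],c["cy"],c["eye"],c["attitude"]
def ray(C,px,z):
    f,cx,cy,e,A=C; d=A@np.array([(px[0]-cx)/f,-(px[1]-cy)/f,-1]); return e+d*(z-e[2])/d[2]
def proj(C,P):
    f,cx,cy,e,A=C; q=A.T@(np.asarray(P,float)-e); return np.array([cx+f*q[0]/-q[2],cy-f*q[1]/-q[2]])
def down(a): # tool y axis at world angle a(rad), pointing down
    y=np.array([np.cos(a),np.sin(a),0]);z=np.array([0,0,-1.]);return np.c_[np.cross(y,z),y,z]
E
python3 - <<'E'
from h import *
C=cam("side")
for p in[(247,205),(302,174),(362,229),(307,267)]:print("tray",ray(C,p,10))
print("head top",ray(C,(361,306),98));print("stand",ray(C,(359,330),30))
S=cam("scene");print("sc head",ray(S,(256,158),98))
E
```

```text
tray [447.25202594 117.11647587  10.        ]
tray [617.1793644  137.99769498  10.        ]
tray [637.91281168 -93.62232533  10.        ]
tray [ 477.20281209 -111.31965167   10.        ]
head top [ 485.63652198 -274.19387948   98.        ]
stand [ 479.8186302  -286.27291761   30.        ]
sc head [ 482.2470214  -278.30428642   98.        ]
```

Run:
```python
from h import *
R=down(-np.pi/2)
out=[]
for i,p in enumerate([(470,-277,250),(530,15,260)]):
    move_pose(p,R) ; sleep(.3)
    C=cam("wrist");im=read_camera("wrist");np.save(f"w{i}.npy",im)
    import pickle;pickle.dump(C,open(f"w{i}.pkl","wb"))
    cv2.imwrite(f"pics/w{i}.png",im[:,:,::-1])
print(get_time_s(),get_qpos(),get_ee_pos())
```

```text
3.3083 [   6.5332912    13.46613537  -15.9511706   100.89493641    4.0181239
   66.19542512 -100.69594607] [530.04484642  14.24787709 259.96248995]
```

View pics/w0.png

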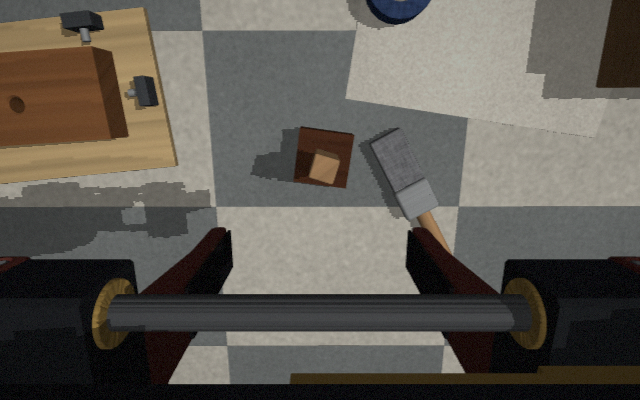

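View pics/w1.png

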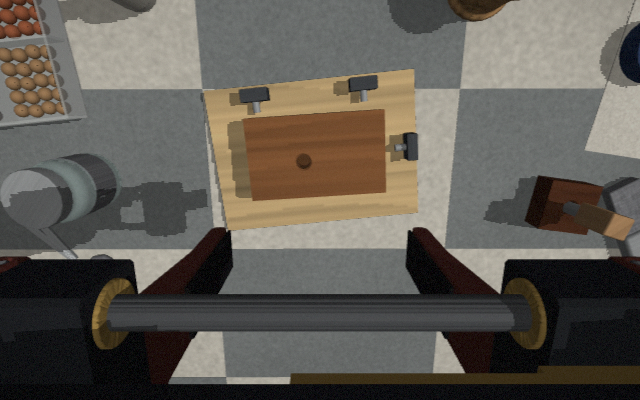

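w0: the post head is at about (324,167) in its stand (297-354,127-188), with the brush to its right at (405,175). w1: tray corners are near (203,91), (414,70), (418,212) and (229,230). The block top runs (243,119)-(386,192) with the bore at (304,161), and the jar is on the left at (60,190).

Run:
```python
from h import *
import pickle
C0=pickle.load(open("w0.pkl","rb"));C1=pickle.load(open("w1.pkl","rb"))
w0=np.load("w0.npy");w1=np.load("w1.npy")
def quad(m,C,z,seed):
    m=m.astype(np.uint8);n,l,st,_=cv2.connectedComponentsWithStats(m);k=l[seed[1],seed[0]]
    c=max(cv2.findContours((l==k).astype(np.uint8),0,1)[0],key=cv2.contourArea)
    h=cv2.convexHull(c)
    for e in np.arange(1,30,.5):
        q=cv2.approxPolyDP(h,e,True)[:,0]
        if len(q)<=4:break
    P=np.array([ray(C,p,z) for p in q]);print("px",q.tolist(),"area",cv2.contourArea(c));print(P.round(1).tolist(), "centre",P.mean(0).round(1),"sides",np.linalg.norm(P-np.roll(P,-1,0),axis=1).round(1),"ang",[round(float(np.degrees(np.arctan2(*(np.roll(P,-1,0)-P)[i,1::-1]))),1) for i in range(len(P))])
    return P
for n,w,s in(("head",w0,[(320,158),(324,167),(326,176)]),("stand",w0,[(305,150)]),("tray",w1,[(300,215),(225,150)]),("block",w1,[(270,180)])):
    for x,y in s: print(n,w[y,x],cv2.cvtColor(w,cv2.COLOR_RGB2HSV)[y,x])
hs=cv2.cvtColor(w1,cv2.COLOR_RGB2HSV);H,S,V=cv2.split(hs)
dark=cv2.boxFilter(w1,-1,(3,3)).astype(int)
quad((S>60)&(H<30)&(V>60),C1,10,(300,215))
quad((S>140)&(H<16)&(V>60)&(V<165),C1,47,(270,180))
print("bore",ray(C1,(304,161),47))
h0=cv2.cvtColor(w0,cv2.COLOR_RGB2HSV);H,S,V=cv2.split(h0)
quad((S>60)&(H<25)&(V>170),C0,98,(326,176));
quad((S>60)&(H<25)&(V>60),C0,30,(305,150))
cv2.imwrite("pics/headcrop.png",cv2.resize(w0[115:200,280:370,::-1],None,fx=6,fy=6,interpolation=cv2.INTER_NEAREST))
```

```text
head [150 118  85] [ 15 110 150]
head [148 116  83] [ 15 112 148]
head [137 106  75] [ 15 115 137]
stand [64 40 24] [ 12 159  64]
tray [173 147 106] [ 18  99 173]
tray [179 153 110] [ 19  98 179]
block [117  80  49] [ 14 148 117]
px [[413, 69], [417, 212], [228, 229], [204, 91]] area 27966.5
[[640.7, -91.6, 10.0], [473.1, -107.7, 10.0], [451.1, 128.8, 10.0], [617.5, 145.0, 10.0]] centre [545.6  18.6  10. ] sides [168.3 237.6 167.2 237.7] ang [-174.5, 95.3, 5.5, -84.4]
px [[383, 110], [384, 191], [253, 200], [243, 119]] area 11075.5
[[596.3, -53.3, 47.0], [508.8, -58.4, 47.0], [498.7, 88.1, 47.0], [587.4, 94.3, 47.0]] centre [547.8  17.7  47. ] sides [ 87.6 146.8  88.9 147.9] ang [-176.7, 94.0, 4.0, -86.5]
bore [542.57802035  30.3544416   47.        ]
px [[639, 0], [639, 399], [0, 399], [0, 0]] area 254961.0
[[623.1, -539.0, 98.0], [227.0, -630.3, 98.0], [227.2, 75.2, 98.0], [623.9, -17.1, 98.0]] centre [ 425.3 -277.8   98. ] sides [406.5 705.4 407.3 521.9] ang [-167.0, 90.0, -13.1, -90.1]
px [[300, 128], [353, 136], [345, 187], [293, 180]] area 2091.0
[[517.1, -257.1, 30.0], [508.5, -314.7, 30.0], [451.5, -307.0, 30.0], [459.7, -248.4, 30.0]] centre [ 484.2 -281.8   30. ] sides [58.3 57.5 59.2 58.1] ang [-98.5, 172.3, 82.1, -8.6]
```

View pics/headcrop.png

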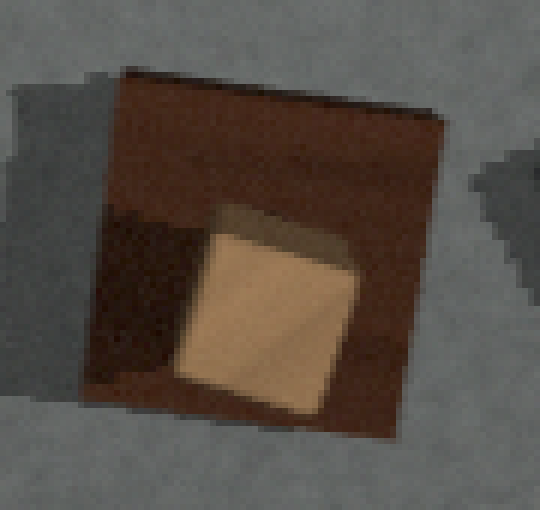

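The headcrop shows the head's top face with corners at about (315.3,153.7), (340,160), (333.3,183.8) and (309.2,177.5) in w0, turned relative to the stand. Next I grip it.

Run:
```python
from h import *
import pickle
C0=pickle.load(open("w0.pkl","rb"));C1=pickle.load(open("w1.pkl","rb"))
P=np.array([ray(C0,p,98) for p in[(315.3,153.7),(340,160),(333.3,183.8),(309.2,177.5)]])
d=P[1]-P[0]+P[2]-P[3];a=np.arctan2(d[1],d[0]);e=P[3]-P[0]+P[2]-P[1];b=np.arctan2(e[1],e[0])+np.pi/2
print(P.mean(0),np.degrees([a,b]),np.linalg.norm(d)/2,np.linalg.norm(e)/2,"jar",ray(C1,(95,182),0))
a=(a+(b+np.pi)%(2*np.pi)-np.pi)/2; print(np.degrees(a))
R=down(a);np.save("R.npy",R)
c=(P.mean(0)+[484.2,-281.8,98])/2;print(c)
command_gripper(60,30)
move_pose([c[0],c[1],150],R);move_straight([c[0],c[1],57],120)
command_gripper(15,50);sleep(.2)
print(get_gripper_width(),get_grasp_force(),get_ee_pos(),get_wrist_force())
p=np.array(get_ee_pos());move_straight([p[0],p[1],57+65],80);sleep(.2)
print(get_gripper_width(),get_grasp_force(),get_ee_pos(),get_wrist_force(),get_ft_torque(),get_time_s())
cv2.imwrite("pics/grip.png",read_camera("side")[220:400,240:480,::-1].repeat(2,0).repeat(2,1))
```

```text
[ 484.0287788  -282.69816728   98.        ] [-104.68545525  255.25338035] 23.165344922960944 22.835085530323557 jar [509.67060979 293.24242178   0.        ]
-104.71603745152636
[ 484.1143894  -282.24908364   98.        ]
23.589003082702856 49.98521268367767 [ 484.18161435 -282.33534379   57.13141456] [-0.8932502  -0.34651801  2.64654974]
23.90441467299041 49.984440207481384 [ 483.9191665  -282.17934782  121.44009147] [-0.22265549  0.73117318 -0.84747677] [-0.01233498  0.06410499  0.00887575] 8.0917
```

View pics/grip.png

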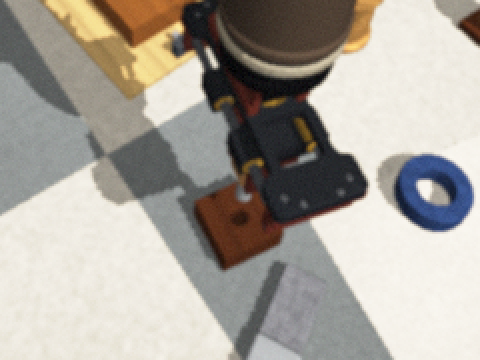

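The post is out of the stand: its hole shows at (240,215) and the shank is at (245,195). Next come the touches.

```bash
cat >> h.py <<'E'
R=np.load("R.npy") if __import__("os").path.exists("R.npy") else None
th=np.radians(5.4);tx=np.array([np.cos(th),np.sin(th),0]);ty=np.array([-np.sin(th),np.cos(th),0]);tc=np.array([545.6,18.6,0])
W=lambda x,y,z:tc+x*tx+y*ty+np.array([0,0,z])
def avg(f,n=6):
    r=[]
    for _ in range(n):r.append(f());sleep(.015)
    return np.mean(r,0)
def touch(p,d,maxd=25,lim=2.5):
    """creep from p along unit d until lim N; hold; return (commanded, measured) TCP"""
    f0=avg(get_wrist_force,10);s=0;step=1.
    while s<maxd:
        s+=step;move_straight(p+d*s,15);f=-(avg(get_wrist_force,4)-f0)@d
        if f>lim:break
        if f>.8:step=.25
    print("s",s,"f",f)
    sleep(.3);m=avg(get_ee_pos,10);f=avg(get_wrist_force,10)-f0;print("held",f,-f@d,"t",get_time_s(),get_grasp_force());sleep(.1)
    q=p+d*s;move_straight(p,60);return q,m
E
cat > t1.py <<'E'
from h import *
move_straight(W(-66,45,122),250)
p=W(-66,45,76.5);move_straight(p,100);sleep(.2);print(get_ee_pos()-p,avg(get_wrist_force))
r=touch(p,tx);np.save("t1.npy",r);print(r,((r[1]-tc)@tx,(r[1]-tc)@ty),get_time_s())
E
python3 t1.py
```

```text
[0.48112707 0.03756841 0.63872574] [-0.05115179  0.0700284  -1.12844632]
s 18.25 f 2.963096646860203
held [-4.8793746   0.12829635  2.01433566] 4.845646009278038 t 17.375 49.985021352767944
(array([493.82704209,  58.90661645,  76.5       ]), array([493.38797997,  58.86747087,  76.37209178])) (np.float64(-48.19079747264244), np.float64(45.00234755193252)) 17.925
```

```bash
cat > t2.py <<'E'
from h import *
p=W(-58,45,76.5);p=W(-60,-45,76.5);move_straight(W(-66,-45,76.5),120);move_straight(p,60);sleep(.2)
r=touch(p,tx);np.save("t2.npy",r);print(r,((r[1]-tc)@tx,(r[1]-tc)@ty))
move_straight(W(-66,-45,76.5),100);move_straight(W(-66,-45,122),120)
move_straight(W(0,98,122),200)
p=W(0,96,76.5);move_straight(p,100);sleep(.2)
r=touch(p,-ty);np.save("t3.npy",r);print(r,((r[1]-tc)@tx,(r[1]-tc)@ty),get_time_s())
move_straight(W(0,96,122),120);print(get_time_s())
E
python3 t2.py
```

```text
s 9.25 f 2.561722469744273
held [-3.5308787  -1.08744441  0.91864353] 3.617546090796982 t 23.2417 49.98471021652222
(array([499.3101044 , -30.97628531,  76.5       ]), array([499.01485907, -31.06363414,  76.4147367 ])) (np.float64(-51.052155270159936), np.float64(-45.059176135101254))
s 16.25 f 2.6199101600511865
held [-1.16815128  4.43417592  0.7561684 ] 4.524429633241579 t 32.3417 49.98461902141571
(array([538.09486201,  97.99606668,  76.5       ]), array([538.09914676,  98.36381082,  76.5476029 ])) (np.float64(0.03887351449804657), np.float64(80.11570885382625)) 32.8583
33.3917
```

```bash
cat > ins.py <<'E'
from h import *
a,b,c=[np.load(f"t{i}.npy")[1] for i in(1,2,3)]
y=(a-b);y[2]=0;y/=np.linalg.norm(y);n=np.array([y[1],-y[0],0])
B=n*(a@n+47)+y*(c@y-67);print("yaw",np.degrees(np.arctan2(n[1],n[0])),"bore",B,"tray",(B-tc)@tx,(B-tc)@ty)
assert np.linalg.norm(B[:2]-[542.6,30.4])<4
q=B.copy();q[2]=122;move_straight(q,150);q[2]=102;move_straight(q,80);sleep(.3)
m=avg(get_ee_pos,12);print("err",m-q);q[:2]+=(B-m)[:2]
move_straight(q,20);sleep(.2);f0=avg(get_wrist_force,12);print("err",avg(get_ee_pos,12)-B)
while q[2]>68:
    q[2]-=1;move_straight(q,25);f=avg(get_wrist_force,4)-f0
    if np.hypot(*f[:2])>1.5:q[:2]+=np.clip(.06*f[:2],-.3,.3)
    if f[2]>1.5:print(q.round(2),f.round(2))
    if f[2]>(6 if q[2]<74 else 8):break
sleep(.2);print("end",q,avg(get_ee_pos,10),avg(get_wrist_force,10)-f0,get_time_s())
E
python3 ins.py
```

```text
yaw 3.5802595576999847 bore [542.19293061  31.48893444   0.        ] tray -2.1789928141733657 13.152366446166878
err [0.15427133 0.00086413 0.2625167 ]
err [-1.60925827e-01 -2.74568185e-03  1.01988613e+02]
[541.88  31.47  70.  ] [-2.66 -0.36 10.62]
end [541.8787673   31.46630879  70.        ] [542.27220186  31.53119671  70.92554165] [-2.40123282 -0.45633031 10.14880117] 46.5083
```

The post went in cleanly and bottomed with the foot at about 21.8 mm. Now I release it.

Run:
```python
from h import *
sleep(.2);print(get_grasp_force());command_gripper(50);sleep(.3)
p=np.array(get_ee_pos());move_straight([p[0],p[1],p[2]+90],80)
move_straight([p[0]-60,p[1],p[2]+180],150);sleep(.3)
print(get_time_s(),get_wrist_force(),get_gripper_width())
C=cam("wrist");print(proj(C,[542.2,31.5,112]),proj(C,[542.2,31.5,47]))
cv2.imwrite("pics/end.png",read_camera("wrist")[:,:,::-1])
```

```text
49.98700976371765
50.0667 [-0.63666266 -0.18087688 -0.17926894] 49.99743579302776
[300.89389692 120.28380908] [304.1337232  118.01546731]
```

View pics/end.png

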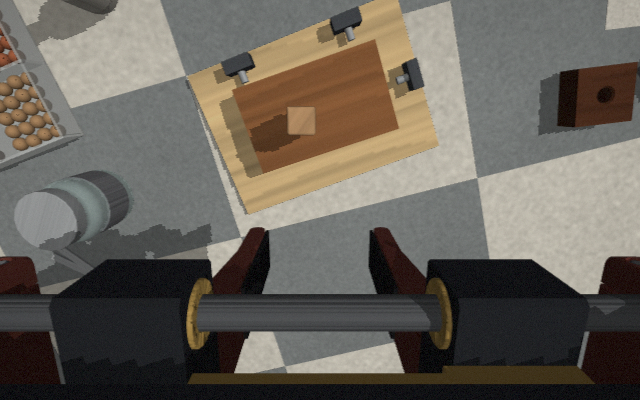

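The post stands upright in the bore, its head at (301,121) against the predicted (301,120). The gripper is clear and the stand is empty.

```bash
python3 -c "
from station import *
print(hand_in())"
```

```text
the job is handed in; nothing more can be done
None
```

The job is handed in, with no verdict returned: all three touches held at 3.6–4.8 N, and the post was pushed home in the bore with about 10 N, released and left upright, at about 50 s of the 72 s allowed.

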